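Gauge a repair patch on a mosaic with a spring probe

ROBOT

A 7-joint arm with a two-finger parallel gripper is mounted at the origin on the work surface. World frame = base frame: x ahead of the robot, y to its left, z up, the work surface at z = 0. Lengths are in mm, angles in rad, forces in N, time in s.
With the tool pointing down it reaches from about 425 to 875 mm from the base axis. Payload 4.7 kg.
Tool frame: the origin (TCP) lies at the very end of the fingers, on their centre line; the grasp point (between the pads) lies 19 mm behind it; x points along the fingers, y is the direction in which the jaws open and shut, and the axes are right-handed (so a half turn about x gives the same grasp; the last joint's range is limited). The gripper opens to 85 mm and grips with 20 to 120 N. Pads are 22 mm wide; open, the fingers measure 114 mm over their backs; the gripper's body (76 mm by 85 mm) begins 54 mm behind the grasp point. The pads swing forward as they close: fully open they stand 13 mm farther back than shut.
Start: joints at [-1.289, 0.321, -0.07, 1.45, 0.023, 1.371, -0.057], TCP at [172.023, 626.843, 231.349] pointing down, gripper open.
Joint ranges: [-2.86, 2.86], [-0.3, 2.09], [-1.38, 1.24], [0.06, 2.45], [-1.56, 4.7], [0.09, 2.05], [-2.69, 2.69]. Speed limits (rad/s): [2.57, 2.57, 3.14, 3.14, 3.14, 3.14, 3.14].

INTERFACE

Orientations are given as [roll, pitch, yaw] about the fixed x, y, z axes, in that order (R = Rz(yaw) Ry(pitch) Rx(roll)).
In Python, from workcell import ctrl gives the robot as it stands.
- The arm moves only by the tool jog_arm, never from a script. Its argument "rows" is a list of rows, each a list of 3 entries, a list of its own where there are three numbers: the gripper command: -1 is fully open, 1 is shut, values between are in proportion, then the shift along the tool's x, y, z as a fraction of full scale, then the turn, a rotation vector about the tool's x, y, z as a fraction of full scale. A call has 1 to 20 rows; each row shifts and turns the commanded pose from where the row before left it, along the tool's axes as they then stand; what a row does not reach is not made up. Full scale, the value 1, is 0.1 m for a shift and 180 degrees for a turn. A row lasts 1/12 s, in which the tool goes at most 41.7 mm and 7.16 degrees, less where a joint would pass 70% of its speed; a pose out of reach is approached as far as the arm can. A call with a number of a shift or a turn outside -1 to 1 is refused whole. A call with a gripper value outside its range is refused whole. The fingers move at their own pace and stop on an object; "force" is the grip in N (left out, the last holds). Time passes only in rows, so rows that do not move let the fingers close. It gives the time, the measured TCP pose, the force and the opening at its end, in the units of the state.
- ctrl.sense(): the state, without advancing time (a new reading comes with each control period).
- ctrl.get_image(name): name is "scene" or "top" or "wrist"; returns the picture (400x640x3 uint8, red, green, blue); there is no depth.
- ctrl.calibration(name): a dict with "intrinsics" (3x3 intrinsics, pixels), "distortion" ([k1, k2, p1, p2, k3] as OpenCV has them; the pictures are not rectified), "R" (3x3) and "t" (3): a world point X has camera coordinates R X + t; the wrist camera has in their place "mount" (4x4, takes a point from camera to tool coordinates, whose origin is the TCP and whose axes are the tool frame's). Camera axes: x right, y down, z forward; pixel columns grow to the right and rows downward; lengths in mm; the calibration is good to about 2 mm. A picture is of the moment at which its call begins: read the wrist's pose just before it. calibration takes no time and is no camera call.
- ctrl.finish_job(): hands the job in, once; it reports no verdict.
The state is a dict: "time": time; "joints": joint angles; "joint_vel": joint speeds; "joint_torque": joint torques, N m; "position": TCP position; "orientation": TCP orientation; "ft_force": force on the tool from outside, world axes, zero at the start; "torque": the same for the moment, N m; "finger_gap": opening from 0.0 (shut) to 1.0 (fully open).
Only numpy, scipy, OpenCV 4.12 (cv2) and the standard library are available. Lean on these libraries where they do the work, as an engineer would, in place of code of your own. Each camera call takes 0.05 s, during which the arm holds its last target.

TASK

Lift the black-handled spring probe up and off its forked hanger and press its yellow tip gently on the red dot of the mosaic's mortar repair, with the probe square to the sloping mosaic surface and its spring tip pushed about half-way in. Finish while still holding it there, steady; do not touch the blue-dotted and white-dotted patches, press hard on the mosaic, or disturb the bottle, brush, cup and tray.

Things in the scene. Friction and masses are not known exactly. Their poses are not given: they have to be found in the camera images.
- probe: Spring probe, 0.16 kg, round about its z axis (tip to handle end). Origin: centre of underside of its aluminium flange (48 mm dia., z 0 to 6 mm). Above: black handle 28 mm dia., z 6 to 86 mm, yellow cap. Below: steel stem 16 mm dia. to z -60, then sprung 8 mm plunger with yellow foot to z -80 mm unpressed. At the start it hangs upright, flange on the hanger's two prongs, handle up.
- tip (a point): Centre of the flat end face of the probe's yellow foot (12 mm diameter): the point to put on the spot; axes as the probe's. With the spring not pressed it is 80 mm below the probe's origin along the probe's z axis.
- plunger (a joint): How far the probe's spring tip is pushed in along the probe's axis, in m: 0 free, stop at 0.014 (fully in). The spring takes about 0.4 N to start and 0.4 N per mm more: about 3.2 N half-way in (0.007).
- hanger: Fixed hanger stand. Origin: on the table, below the hanging probe's centre. Base plate 110 by 100 by 12 mm; a post on its +x side carries two level prongs along x at y +-16 mm, 10 mm wide, top z 150 mm; their -x ends (x -31 to -36 mm) turn up 12 mm; a cross block at x 36 to 52 mm rises 10 mm above them. Nothing is higher: the probe lifts straight up and off.
- panel: Fixed frame with the mosaic. Origin: on the table below the mosaic's middle; z vertical. The mosaic (224 by 304 mm plus a 10 mm wooden rim) slopes up 15 degrees (0.262 rad) towards +x; its surface is 60 mm above the table over the origin. Three round repair patches lie in a level row at x 0, y -78, 0 and 78 mm; which is where varies.
- spot_red: The grey mortar patch with the RED dot: to be gauged. Patch 40 mm in diameter, 2 mm proud of the mosaic and fixed to it; dot 24 mm in diameter. Origin: centre of the dot on the patch's surface; z axis: outward normal of the sloping surface.
- spot_blue: The same kind of patch with a BLUE dot; not to be touched. Origin and axes as for the red one.
- spot_white: The same kind of patch with a WHITE dot; not to be touched. Origin and axes as for the red one.
- bottle: Bystander: white plastic bottle with a red cap, 60 mm in diameter, 150 mm high; origin at the centre of its underside.
- brush: Bystander: blue-handled brush, 200 mm long, lying along its x axis; origin under its middle.
- cup: Bystander: terracotta cup, 72 mm across the rim, 70 mm high; origin at the centre of its underside.
- tray: Bystander: wooden tray with loose mosaic stones, 100 by 150 mm, 30 mm high; origin at the centre of its underside.
Not all that is in view belongs to the job. Of the things that look like the hanger, take the one that is farthest from the robot's base at the start. What is shaped like the probe but green or purple is not meant.

How it is judged (in metres and radians):
On the way:
1. the probe is held by the gripper, off the hanger and clear of it (contact force between the fingers and probe above 1 N and contact force between probe and hanger below 0.05 N and distance of probe from where it was at the start of the episode above 0.05 m), for 0.2 s.
At the end, for the whole second after the job is handed in: Gripper holds probe at rest; tip within 12 mm of the red dot's centre, pressing it with 0.8 to 8 N, spring tip 3 to 11.5 mm in; axis within 0.14 rad of square to the slope; probe off hanger and rest of panel; bystanders within 30 mm of their places, bottle and cup upright (0.3 rad) (contact force between the fingers and probe above 1 N and distance between tip and spot_red below 0.012 m and angle between the z axis of probe and the z axis of spot_red, either way round below 0.14 rad and value of joint plunger between 0.003 and 0.0115 m and contact force between probe and spot_red between 0.8 and 8 N and contact force between probe and hanger below 0.05 N and contact force between probe and panel below 0.05 N and linear speed of probe below 0.01 m/s and distance of each of bottle, brush, cup, tray from where it was at the start of the episode below 0.03 m and angle between each of bottle, cup's own z axis and vertical below 0.3 rad); the arm keeps its last pose, push and grip.
It fails at once if a bystander is disturbed (moved more than 30 mm) (distance of any of bottle, brush, cup, tray from where it was at the start of the episode above 0.03 m).
It fails at once if the mosaic or the red patch is pressed hard (more than 15 N) (contact force between anything else and panel above 15 N or contact force between anything else and spot_red above 15 N).
It fails at once if the blue-dotted or white-dotted patch is touched (more than 0.5 N) (contact force between anything else and spot_blue above 0.5 N or contact force between anything else and spot_white above 0.5 N).
It also fails if it takes over 38 s, if anything falls off the work surface, if the arm or the gripper's body presses on something with over 40 N, if the wrist force passes 120 N, or if a joint passes its speed limit or range.

## Working session

There is one attempt and no reset: what is moved stays moved. The work goes in short steps, Python scripts to look and compute and a tool call to move; the robot and the scene stay as the last step left them, time stands still between calls to the robot, and variables do not carry over. Pictures are saved under pics/ and viewed, and the job is handed in when it is done.

Besides the shell and the picture viewer there is one more tool, called after ">>>" by a JSON object that holds its "method" and its "body". jog_arm: Moves the arm, as the interface text tells. Its arguments: {"type":"object","properties":{"rows":{"type":"array"},"force":{"type":"number"}},"required":["rows"]}

```bash
mkdir -p pics; ls; python3 - <<'E'
from workcell import ctrl
import cv2,numpy as np
print(ctrl.sense())
for n in("scene","top","wrist"):
    c=ctrl.calibration(n); print(n,{k:np.round(v,3).tolist() for k,v in c.items()})
    im=ctrl.get_image(n); cv2.imwrite(f"pics/{n}0.png",im[:,:,::-1])
E
```

```text
pics
{'time': 0.0, 'joints': array([-1.28887947,  0.32185263, -0.07006513,  1.4516636 ,  0.02257724,
        1.37082773, -0.05690778]), 'joint_vel': array([-3.36996665e-03, -4.92704238e-05, -4.54951335e-04,  1.04002388e-03,
        7.99120154e-04,  2.18072951e-03,  1.60975745e-03]), 'joint_torque': array([ 2.60720899e-04, -4.93597555e+01, -3.81991994e-01, -3.14326608e+01,
        1.30368167e-02,  1.16583516e-02, -2.15618576e-05]), 'position': array([171.91528559, 626.28862397, 230.20983882]), 'orientation': array([-1.52844567,  1.56883147, -1.79626313]), 'ft_force': array([-0.6161984 ,  0.03801223, -0.1161729 ]), 'torque': array([-0.00921953,  0.01509464, -0.02410599]), 'finger_gap': 0.9998121906261638}
scene {'intrinsics': [[368.598, 0.0, 313.226], [0.0, 368.598, 195.046], [0.0, 0.0, 1.0]], 'distortion': [-0.051, 0.0, 0.0, 0.0, 0.0], 'R': [[0.866, 0.499, -0.0], [0.389, -0.676, -0.626], [-0.313, 0.542, -0.78]], 't': [-424.345, -106.522, 1581.995]}
top {'intrinsics': [[488.673, 0.0, 321.704], [0.0, 488.673, 197.323], [0.0, 0.0, 1.0]], 'distortion': [-0.021, 0.0, 0.0, 0.0, 0.0], 'R': [[0.006, -1.0, 0.015], [-0.997, -0.007, -0.075], [0.075, -0.014, -0.997]], 't': [11.509, 487.785, 1531.823]}
wrist {'intrinsics': [[282.573, 0.0, 311.656], [0.0, 282.573, 196.537], [0.0, 0.0, 1.0]], 'distortion': [-0.011, 0.0, 0.0, 0.0, 0.0], 'mount': [[0.001, -0.293, 0.956, -142.586], [1.0, -0.001, -0.001, -0.932], [0.001, 0.956, 0.293, -74.613], [0.0, 0.0, 0.0, 1.0]]}
```

View pics/scene0.png

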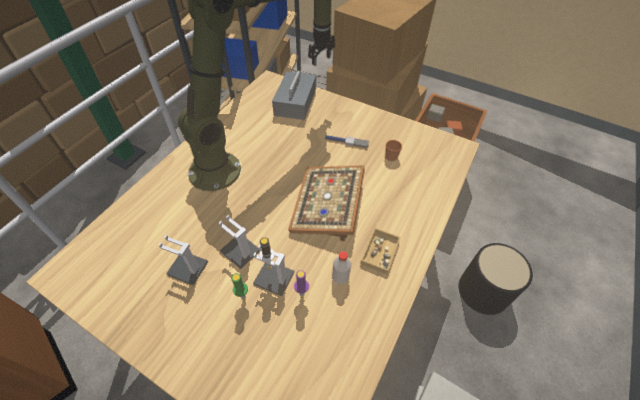

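View pics/top0.png

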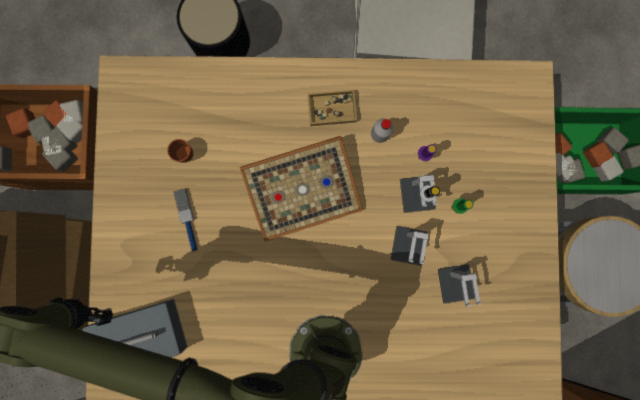

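View pics/wrist0.png

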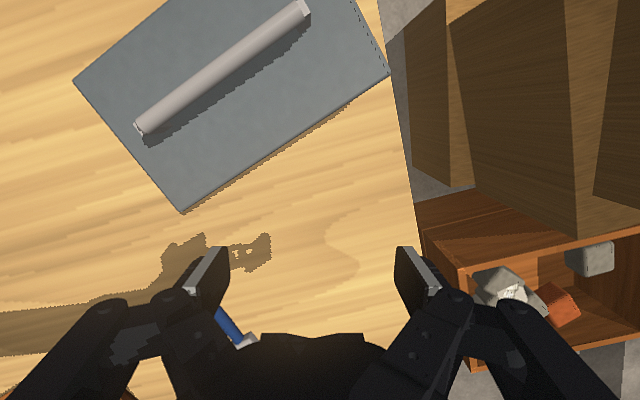

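```bash
python3 - <<'E'
import cv2,numpy as np
t=cv2.imread("pics/top0.png"); s=cv2.imread("pics/scene0.png")
a=cv2.resize(t[130:310,380:500],None,fx=4,fy=4,interpolation=cv2.INTER_CUBIC)[:600]
b=cv2.resize(s[210:310,150:350],None,fx=4,fy=4,interpolation=cv2.INTER_CUBIC)
c=cv2.resize(t[130:245,235:365],None,fx=4,fy=4,interpolation=cv2.INTER_CUBIC)
d=cv2.resize(s[155:245,280:380],None,fx=4,fy=4,interpolation=cv2.INTER_CUBIC)
cv2.imwrite("pics/ca.png",cv2.resize(t[130:270,390:490],None,fx=4,fy=4,interpolation=cv2.INTER_CUBIC));cv2.imwrite("pics/cb.png",b);cv2.imwrite("pics/cc.png",c);cv2.imwrite("pics/cd.png",cv2.resize(s[155:245,280:380],None,fx=6,fy=6,interpolation=cv2.INTER_CUBIC))
E
```

```text
(no output)
```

View pics/ca.png

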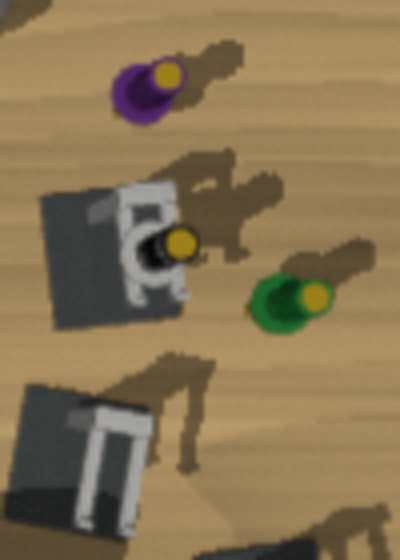

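View pics/cb.png

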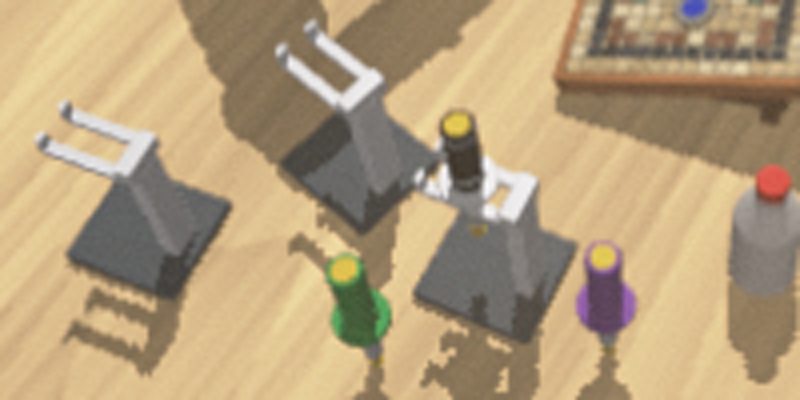

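View pics/cc.png

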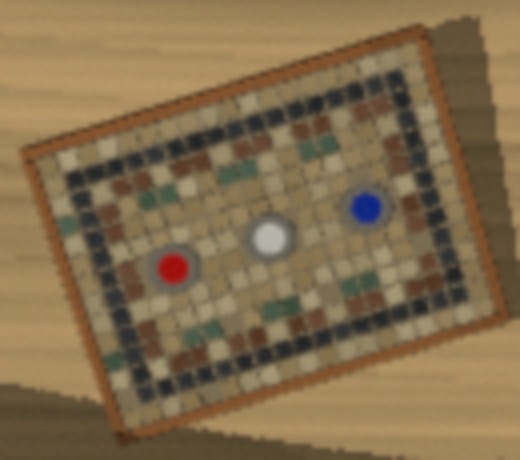

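View pics/cd.png

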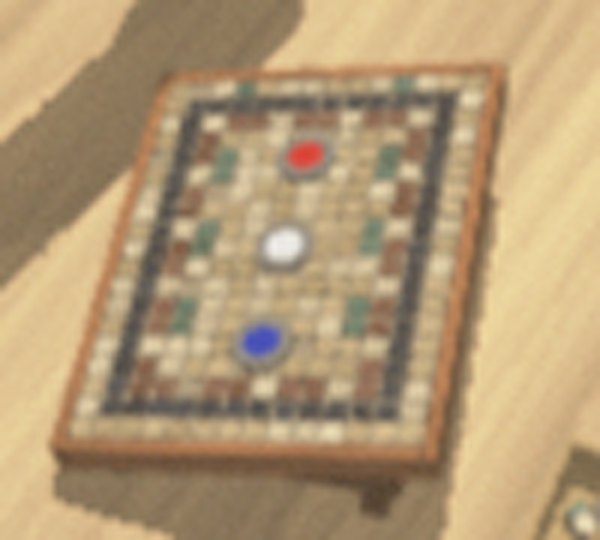

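```bash
cat > h.py <<'E'
import cv2,numpy as np
from workcell import ctrl
def ray(n,px):
    c=ctrl.calibration(n); K=np.array(c["intrinsics"]);d=np.array(c["distortion"]);R=np.array(c["R"]);t=np.array(c["t"])
    u=cv2.undistortPoints(np.array([[px]],float),K,d)[0,0]
    v=R.T@np.array([u[0],u[1],1.]);return -R.T@t,v/np.linalg.norm(v)
def atz(n,px,z):
    o,v=ray(n,px);return o+v*(z-o[2])/v[2]
def tri(pt,ps):
    o1,v1=ray("top",pt);o2,v2=ray("scene",ps)
    A=np.stack([v1,-v2],1);s=np.linalg.lstsq(A,o2-o1,rcond=None)[0]
    a=o1+s[0]*v1;b=o2+s[1]*v2;return (a+b)/2,np.linalg.norm(a-b)
def blobs(im,lo,hi,box,amin=8):
    x0,y0,x1,y1=box;h=cv2.cvtColor(im[y0:y1,x0:x1],cv2.COLOR_BGR2HSV)
    m=cv2.inRange(h,np.array(lo),np.array(hi));n,l,st,ce=cv2.connectedComponentsWithStats(m)
    return [(np.round(ce[i]+[x0,y0],1).tolist(),int(st[i,4])) for i in range(1,n) if st[i,4]>=amin]
E
python3 - <<'E'
from h import *
t=cv2.imread("pics/top0.png"); s=cv2.imread("pics/scene0.png")
Y=((18,140,110),(32,255,255))
print("ycap",blobs(t,*Y,(415,140,480,220)),blobs(s,*Y,(225,230,315,310)))
red=((0,170,120),(6,255,255));blue=((112,150,100),(125,255,255))
print("red",blobs(t,*red,(255,170,350,210)),blobs(s,*red,(310,165,350,230)))
print("blue",blobs(t,*blue,(255,170,350,210)),blobs(s,*blue,(310,165,350,230)))
# by eye from crops
print("cap",tri((435.2,190.8),(264.3,241.2)))
cor=[((241.2,168),(307.5,168)),((341,137),(None,None))]
for nm,a,b in [("c_leftTop",(235+25/4,130+152/4),(280+502/6,155+68/6)),("c_rightTop",(235+423/4,130+28/4),(280+436/6,155+455/6)),("c_rightBot",(235+507/4,130+317/4),(280+57/6,155+450/6)),("c_leftBot",(235+123/4,130+435/4),(280+167/6,155+75/6)),
 ("red",(235+174/4,130+269/4),(280+306/6,155+156/6)),("white",(235+270/4,130+239/4),(280+285/6,155+245/6)),("blue",(235+367/4,130+208/4),(280+261/6,155+341/6))]:
    p,e=tri(a,b);print(nm,np.round(p,1),round(e,1))
E
```

```text
ycap [([431.5, 148.5], 32), ([435.0, 190.6], 39), ([468.4, 204.1], 34)] [([263.7, 240.6], 31), ([300.0, 274.0], 21), ([235.5, 277.0], 28)]
red [([277.9, 196.8], 40)] [([330.6, 180.3], 9)]
blue [([326.2, 181.5], 36)] []
cap (array([ 491.91344471, -293.18509665,  234.3272181 ]), np.float64(0.5317142949171861))
c_leftTop [571.2 261.7  86.4] 2.5
c_rightTop [669.2 -40.2  90.1] 3.7
c_rightBot [ 451.3 -111.1   23.8] 2.2
c_leftBot [355.4 188.6  32.2] 0.8
red [484.5 149.2  59.1] 1.6
white [508.5  75.5  59.5] 2.1
blue [532.7   0.6  60.8] 1.4
```

```bash
cat >> h.py <<'E'
from scipy.spatial.transform import Rotation as Ro
def pose():
    s=ctrl.sense();return np.array(s["position"]),Ro.from_euler("xyz",s["orientation"]).as_matrix(),s
def go(Pt,Rt):
    p,R,s=pose();d=R.T@(Pt-p);rv=Ro.from_matrix(R.T@Rt).as_rotvec()
    print("shift/100:",np.round(d/100,4)," turn/pi:",np.round(rv/np.pi,5)," |d|",round(np.linalg.norm(d),1),"deg",np.round(np.degrees(np.linalg.norm(rv)),1))
E
python3 - <<'E'
from h import *
p,R,s=pose();print(p,R.round(3))
print("black axis",atz("top",(435.1,190.7),238)," scene",atz("scene",(264,241),238))
print("green",tri((468.4,204.1),(235.5,277)),"purple",tri((431.5,148.5),(300.,274)))
print("red",atz("top",(278.2,197),61.9),atz("scene",(330.8,180.8),61.9))
E
```

```text
[171.96095519 626.42460854 230.4771739 ] [[-0.     0.265  0.964]
 [-0.001  0.964 -0.265]
 [-1.    -0.001  0.   ]]
black axis [ 491.64378118 -292.1663331   238.        ]  scene [ 492.60089137 -294.58496342  238.        ]
green (array([ 459.41504059, -406.76544783,  166.22811104]), np.float64(1.885266240607864)) purple (array([ 620.0477117 , -301.83484099,  165.62320726]), np.float64(2.7955920099178764))
red [484.39416842 149.48805037  61.9       ] [484.98120457 148.03820668  61.9       ]
```

>>> {"method": "jog_arm", "body": {"rows": [[-1,[-0.044,-0.17,0.329],[0,0,0]],[-1,[-0.044,-0.17,0.329],[0,0,0]],[-1,[-0.044,-0.17,0.329],[0,0,0]],[-1,[-0.044,-0.17,0.329],[0,0,0]],[-1,[-0.044,-0.17,0.329],[0,0,0]],[-1,[-0.044,-0.17,0.329],[0,0,0]],[-1,[-0.044,-0.17,0.329],[0,0,0]],[-1,[-0.044,-0.17,0.329],[0,0,0]],[-1,[-0.044,-0.17,0.329],[0,0,0]],[-1,[-0.044,-0.17,0.329],[0,0,0]],[-1,[-0.044,-0.17,0.329],[0,0,0]],[-1,[-0.044,-0.17,0.329],[0,0,0]],[-1,[-0.044,-0.17,0.329],[0,0,0]],[-1,[-0.044,-0.17,0.329],[0,0,0]],[-1,[-0.044,-0.17,0.329],[0,0,0]]], "force": 40}}

```text
time: 1.4
position: [581.4, 248.9, 297.4]
orientation: [-2.686, 1.571, -2.954]
ft_force: [0.7, -0.0, 0.5]
finger_gap: 1.0
```

```bash
cat >> h.py <<'E'
def Rtool(az,tilt): # jaws tangential at yaw az; tilt>0: tool points inward
    r=np.array([np.cos(az),np.sin(az),0]);up=np.array([0,0,1.])
    x=-np.cos(tilt)*up-np.sin(tilt)*r; y=np.array([-np.sin(az),np.cos(az),0]); return np.stack([x,y,np.cross(x,y)],1)
E
python3 - <<'E'
from h import *
p,R,s=pose();print(s["time"],p,s["joints"].round(3));print(R.round(3))
az=-.5377;T=np.radians(15);Rt=Rtool(az,T)
G=np.array([492.1,-293.4,208])+19*Rt[:,0];P=G-110*Rt[:,0];print(G,P);go(P,Rt)
E
```

```text
1.4 [581.37939853 248.92303491 297.39208769] [-0.671  0.263  0.282  1.405 -0.073  1.484  0.911]
[[-0.     0.264  0.964]
 [-0.     0.964 -0.264]
 [-1.    -0.    -0.   ]]
[ 487.87636059 -290.88141216  189.6474093 ] [ 512.32900983 -305.46271019  295.89925019]
shift/100: [ 0.0152 -5.5291  0.7999]  turn/pi: [0.08548 0.08278 0.01129]  |d| 558.7 deg 21.5
```

>>> {"method": "jog_arm", "body": {"rows": [[-1,[0.001,-0.3686,0.0533],[0,0,0]],[-1,[0.001,-0.3686,0.0533],[0,0,0]],[-1,[0.001,-0.3686,0.0533],[0,0,0]],[-1,[0.001,-0.3686,0.0533],[0,0,0]],[-1,[0.001,-0.3686,0.0533],[0,0,0]],[-1,[0.001,-0.3686,0.0533],[0,0,0]],[-1,[0.001,-0.3686,0.0533],[0,0,0]],[-1,[0.001,-0.3686,0.0533],[0,0,0]],[-1,[0.001,-0.3686,0.0533],[0,0,0]],[-1,[0.001,-0.3686,0.0533],[0,0,0]],[-1,[0.001,-0.3686,0.0533],[0,0,0]],[-1,[0.001,-0.3686,0.0533],[0,0,0]],[-1,[0.001,-0.3686,0.0533],[0,0,0]],[-1,[0.001,-0.3686,0.0533],[0,0,0]],[-1,[0.001,-0.3686,0.0533],[0,0,0]],[-1,[0,0,0],[0.0214,0.0207,0.0028]],[-1,[0,0,0],[0.0214,0.0207,0.0028]],[-1,[0,0,0],[0.0214,0.0207,0.0028]],[-1,[0,0,0],[0.0214,0.0207,0.0028]],[-1,[0,0,0],[0,0,0]]]}}

```text
time: 3.07
position: [512.2, -304.2, 292.6]
orientation: [-3.13, 1.303, 2.613]
ft_force: [0.1, 0.5, -1.4]
finger_gap: 1.0
```

```bash
python3 - <<'E'
from h import *
p,R,s=pose();print(s["time"],p,s["joints"].round(3));print(R.round(3))
az=-.5377;T=np.radians(15);Rt=Rtool(az,T)
G=np.array([492.1,-293.4,208])+19*Rt[:,0];go(G,Rt)
cv2.imwrite("pics/w1.png",ctrl.get_image("wrist")[:,:,::-1])
# project probe cap centre and flange into wrist view
c=ctrl.calibration("wrist");M=np.array(c["mount"]);Tw=np.eye(4);Tw[:3,:3]=R;Tw[:3,3]=p
X=np.array([[492.1,-293.4,236],[492.1,-293.4,150]]);C=np.linalg.inv(Tw@M)
Y=(C[:3,:3]@X.T).T+C[:3,3]
print(cv2.projectPoints(Y,np.zeros(3),np.zeros(3),np.array(c["intrinsics"]),np.array(c["distortion"]))[0][:,0])
E
```

```text
3.0667 [ 512.20971402 -304.22497075  292.64613242] [ 0.01   0.457  0.714  1.281 -0.25   1.771  1.724]
[[-0.228  0.514  0.827]
 [ 0.133  0.858 -0.496]
 [-0.964 -0.003 -0.264]]
shift/100: [ 1.0667 -0.0076  0.0048]  turn/pi: [-0.0009  -0.00182  0.00073]  |d| 106.7 deg 0.4
[[311.81201563 202.93173615]
 [312.06355955 198.69678236]]
```

View pics/w1.png

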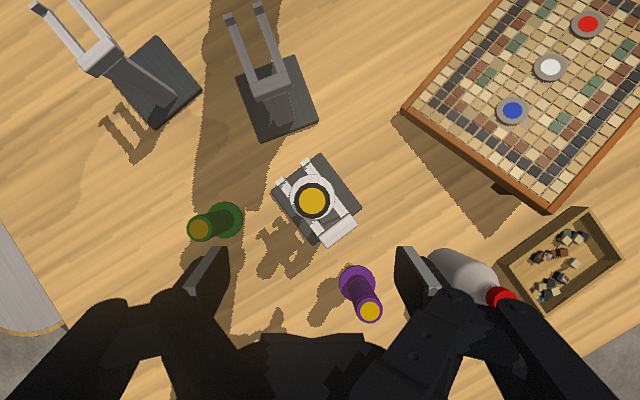

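>>> {"method": "jog_arm", "body": {"rows": [[-1,[0.15,-0.001,0.0006],[0,0,0]],[-1,[0.15,-0.001,0.0006],[0,0,0]],[-1,[0.15,-0.001,0.0006],[0,0,0]],[-1,[0.15,-0.001,0.0006],[0,0,0]],[-1,[0.15,-0.001,0.0006],[0,0,0]],[-1,[0.15,-0.001,0.0006],[0,0,0]],[-1,[0.1,-0.001,0.0006],[0,0,0]],[-1,[0.067,-0.001,0.0006],[0,0,0]],[-1,[0,0,0],[0,0,0]],[-1,[0,0,0],[0,0,0]]]}}

```text
time: 3.95
position: [487.7, -290.7, 193.2]
orientation: [3.14, 1.31, 2.603]
ft_force: [0.2, -0.5, 0.5]
finger_gap: 0.999
```

```bash
python3 - <<'E'
from h import *
p,R,s=pose();print(s["time"],p,s["joints"].round(3));print(R.round(3))
az=-.5377;T=np.radians(15);Rt=Rtool(az,T)
G=np.array([492.1,-293.4,208])+19*Rt[:,0];go(G,Rt)
cv2.imwrite("pics/w2.png",ctrl.get_image("wrist")[:,:,::-1])
E
```

```text
3.95 [ 487.66131212 -290.72963266  193.17301032] [-0.03   0.432  0.703  1.512 -0.242  1.559  1.731]
[[-0.221  0.512  0.83 ]
 [ 0.132  0.859 -0.495]
 [-0.966  0.    -0.258]]
shift/100: [ 0.0334 -0.0002  0.0116]  turn/pi: [ 5.0e-05  3.6e-04 -1.0e-04]  |d| 3.5 deg 0.1
```

View pics/w2.png

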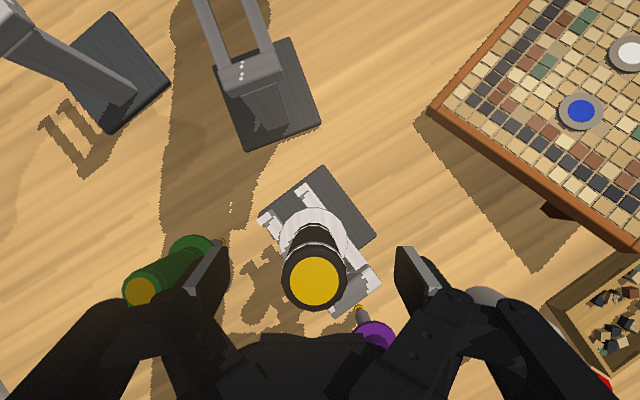

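>>> {"method": "jog_arm", "body": {"rows": [[1,[0,0,0.01],[0,0,0]],[1,[0,0,0],[0,0,0]],[1,[0,0,0],[0,0,0]],[1,[0,0,0],[0,0,0]],[1,[0,0,0],[0,0,0]],[1,[0,0,0],[0,0,0]],[1,[0,0,0],[0,0,0]],[1,[0,0,0],[0,0,0]],[1,[0,0,0],[0,0,0]],[1,[0,0,0],[0,0,0]],[1,[0,0,0],[0,0,0]],[1,[0,0,0],[0,0,0]]], "force": 40}}

```text
time: 5.0
position: [488.5, -291.3, 192.5]
orientation: [3.142, 1.309, 2.604]
ft_force: [0.5, -0.0, 2.3]
finger_gap: 0.317
```

```bash
python3 - <<'E'
from h import *
p,R,s=pose();print(s["time"],p,s["joints"].round(3),s["finger_gap"],s["ft_force"]);print(R.round(3))
E
```

```text
5.0 [ 488.5454975  -291.25233479  192.50098875] [-0.028  0.436  0.703  1.509 -0.244  1.56   1.731] 0.3174350270525258 [ 0.51394755 -0.02839131  2.32203989]
[[-0.222  0.512  0.83 ]
 [ 0.132  0.859 -0.495]
 [-0.966  0.    -0.258]]
```

>>> {"method": "jog_arm", "body": {"rows": [[1,[-0.048,0,-0.013],[0,0,0]],[1,[-0.145,0,-0.039],[0,0,0]],[1,[-0.193,0,-0.052],[0,0,0]],[1,[-0.193,0,-0.052],[0,0,0]],[1,[-0.193,0,-0.052],[0,0,0]],[1,[-0.193,0,-0.052],[0,0,0]],[1,[-0.193,0,-0.052],[0,0,0]],[1,[-0.145,0,-0.039],[0,0,0]],[1,[0,0,0],[0,0,0]],[1,[0,0,0],[0,0,0]],[1,[0,0,0],[0,0,0]]]}}

```text
time: 5.92
position: [487.8, -290.9, 325.9]
orientation: [-3.141, 1.307, 2.604]
ft_force: [0.4, -0.3, -2.4]
finger_gap: 0.319
```

```bash
python3 - <<'E'
from h import *
p,R,s=pose();print(s["time"],p,s["joints"].round(3),s["finger_gap"],s["ft_force"]);print(R.round(3))
for n in("scene","top"): cv2.imwrite(f"pics/{n}3.png",ctrl.get_image(n)[:,:,::-1])
s=cv2.imread("pics/scene3.png");t=cv2.imread("pics/top3.png")
a=cv2.resize(s[180:300,190:330],None,fx=4,fy=4,interpolation=2);b=cv2.resize(t[130:250,380:440+80][:, :140],None,fx=4,fy=4,interpolation=2)[:480]
cv2.imwrite("pics/l3.png",a);cv2.imwrite("pics/l3t.png",b)
E
```

```text
5.9167 [ 487.83848956 -290.92344782  325.9424953 ] [-0.025  0.379  0.727  1.308 -0.213  1.806  1.708] 0.31912233371722265 [ 0.42075113 -0.3058507  -2.36511174]
[[-0.224  0.513  0.829]
 [ 0.133  0.859 -0.495]
 [-0.965 -0.    -0.261]]
```

View pics/l3.png

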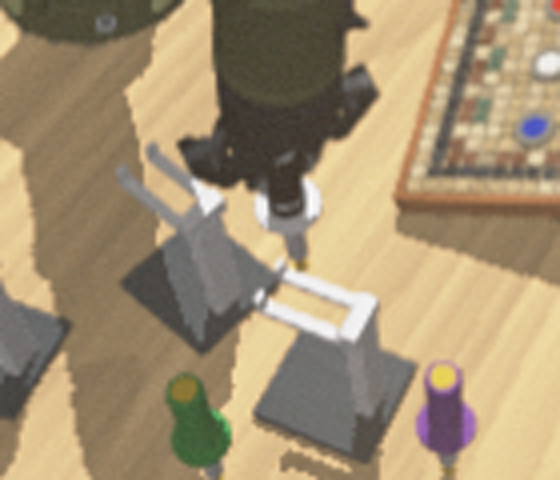

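View pics/l3t.png

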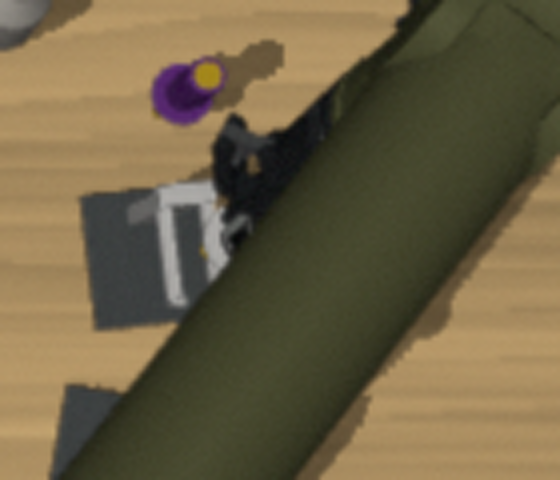

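```bash
cat >> h.py <<'E'
p0=np.array([488.5,-291.25,192.5]);
R0=np.array([[-0.222,0.512,0.83],[0.132,0.859,-0.495],[-0.966,0.,-0.258]])
R0=Ro.from_matrix(R0).as_matrix()
tipT=R0.T@(np.array([492.1,-293.4,70])-p0); axT=R0.T@np.array([0,0,1.])
yaw=.315;n=np.array([-np.sin(.2618)*np.cos(yaw),-np.sin(.2618)*np.sin(yaw),np.cos(.2618)])
red=np.array([484.6,148.8,61.9])
E
python3 - <<'E'
from h import *
from scipy.linalg import logm
print(tipT,axT)
p,R,s=pose()
for X in (p+R@tipT, p+R@(tipT+80*axT)):
    c=ctrl.calibration("scene");print(X,cv2.projectPoints(X[None],cv2.Rodrigues(np.array(c["R"]))[0],np.array(c["t"]),np.array(c["intrinsics"]),np.array(c["distortion"]))[0].ravel())
# target rotation: axis -> n, jaw along panel y
ph=np.arctan2(-axT[2],-axT[0]);print("grip tilt",np.degrees(ph),axT)
Rt=Rtool(yaw,ph-.2618);print(Rt@axT,n)
Pt=red+60*n-Rt@tipT;print("hover",Pt)
T=np.eye(4);T[:3,:3]=R;T[:3,3]=p;U=np.eye(4);U[:3,:3]=Rt;U[:3,3]=Pt
L=logm(np.linalg.inv(T)@U).real;N=17
v=L[:3,3]/N;w=np.array([L[2,1],L[0,2],L[1,0]])/N
v=np.round(v/100,3);w=np.round(w/np.pi,4);print(v,w,np.linalg.norm(v)*100,np.linalg.norm(w)*180)
for i in range(N):
    p=p+R@(v*100);R=R@Ro.from_rotvec(w*np.pi).as_matrix();print((p).round(0),"tip",(p+R@tipT).round(0))
E
```

```text
[1.17266614e+02 1.69038807e-02 3.56703433e+01] [-9.66113754e-01 -1.64954884e-04 -2.58116614e-01]
[ 491.04583818 -292.69486389  203.22396388] [265.14628276 246.39678577]
[ 491.2748609  -292.81806056  283.2235412 ] [262.2990669  231.95529911]
grip tilt 14.958338205322823 [-9.66113754e-01 -1.64954884e-04 -2.58116614e-01]
[-0.24603366 -0.08034342  0.96592565] [-0.24608477 -0.08018659  0.96592567]
hover [435.84378503 132.89503582 237.09616429]
[ 0.064  0.25  -0.052] [-0.0159 -0.0047 -0.0021] 26.324893162176366 3.008262621514285
[ 495. -266.  321.] tip [ 500. -268.  198.]
[ 501. -241.  316.] tip [ 508. -243.  194.]
[ 505. -215.  311.] tip [ 515. -217.  189.]
[ 509. -190.  307.] tip [ 520. -191.  185.]
[ 511. -164.  302.] tip [ 525. -165.  180.]
[ 512. -138.  297.] tip [ 528. -138.  176.]
[ 512. -112.  292.] tip [ 530. -112.  171.]
[511. -86. 288.] tip [530. -85. 167.]
[508. -60. 283.] tip [530. -59. 162.]
[505. -35. 278.] tip [528. -32. 157.]
[500.  -9. 273.] tip [524.  -6. 153.]
[493.  16. 267.] tip [520.  20. 148.]
[486.  40. 262.] tip [514.  46. 143.]
[478.  65. 256.] tip [508.  72. 138.]
[468.  88. 251.] tip [500.  97. 132.]
[458. 112. 245.] tip [490. 121. 127.]
[446. 135. 238.] tip [480. 146. 121.]
```

>>> {"method": "jog_arm", "body": {"rows": [[1,[0.064,0.25,-0.052],[-0.0159,-0.0047,-0.0021]],[1,[0.064,0.25,-0.052],[-0.0159,-0.0047,-0.0021]],[1,[0.064,0.25,-0.052],[-0.0159,-0.0047,-0.0021]],[1,[0.064,0.25,-0.052],[-0.0159,-0.0047,-0.0021]],[1,[0.064,0.25,-0.052],[-0.0159,-0.0047,-0.0021]],[1,[0.064,0.25,-0.052],[-0.0159,-0.0047,-0.0021]],[1,[0.064,0.25,-0.052],[-0.0159,-0.0047,-0.0021]],[1,[0.064,0.25,-0.052],[-0.0159,-0.0047,-0.0021]],[1,[0.064,0.25,-0.052],[-0.0159,-0.0047,-0.0021]],[1,[0.064,0.25,-0.052],[-0.0159,-0.0047,-0.0021]],[1,[0.064,0.25,-0.052],[-0.0159,-0.0047,-0.0021]],[1,[0.064,0.25,-0.052],[-0.0159,-0.0047,-0.0021]],[1,[0.064,0.25,-0.052],[-0.0159,-0.0047,-0.0021]],[1,[0.064,0.25,-0.052],[-0.0159,-0.0047,-0.0021]],[1,[0.064,0.25,-0.052],[-0.0159,-0.0047,-0.0021]],[1,[0.064,0.25,-0.052],[-0.0159,-0.0047,-0.0021]],[1,[0.064,0.25,-0.052],[-0.0159,-0.0047,-0.0021]],[1,[0,0,0],[0,0,0]],[1,[0,0,0],[0,0,0]],[1,[0,0,0],[0,0,0]]]}}

```text
time: 7.68
position: [446.3, 133.3, 238.8]
orientation: [-0.818, 1.566, -0.503]
ft_force: [0.4, 0.5, -1.9]
finger_gap: 0.321
```

```bash
cat >> h.py <<'E'
Rt=Rtool(yaw,np.arctan2(-axT[2],-axT[0])-.2618)
def tgt(h): return red+h*n-Rt@tipT
def report(h):
    p,R,s=pose();print(round(s["time"],2),p.round(1),s["joints"].round(3),"gap",round(s["finger_gap"],3),"F",s["ft_force"].round(2))
    t=p+R@tipT-red;print("tip height over red",round(t@n,1),"lateral",(t-(t@n)*n).round(1),"axis err",round(np.arccos(np.clip((R@axT)@n,-1,1)),3));go(tgt(h),Rt)
E
python3 - <<'E'
from h import *
report(35)
for k in("scene","top"): cv2.imwrite(f"pics/{k}4.png",ctrl.get_image(k)[:,:,::-1])
s=cv2.imread("pics/scene4.png");t=cv2.imread("pics/top4.png")
cv2.imwrite("pics/l4.png",np.hstack([cv2.resize(s[130:250,270:390],None,fx=3.3,fy=3.3,interpolation=2),cv2.resize(t[130:250,235:355],None,fx=3.3,fy=3.3,interpolation=2)]))
E
```

```text
7.68 [446.3 133.3 238.8] [-0.643 -0.09   0.277  1.887  0.029  1.339  1.512] gap 0.321 F [ 0.38  0.46 -1.86]
tip height over red 59.1 lateral [10.6  0.   2.7] axis err 0.004
shift/100: [ 0.2583  0.0296 -0.0366]  turn/pi: [0.00012 0.00078 0.00108]  |d| 26.3 deg 0.2
```

View pics/l4.png

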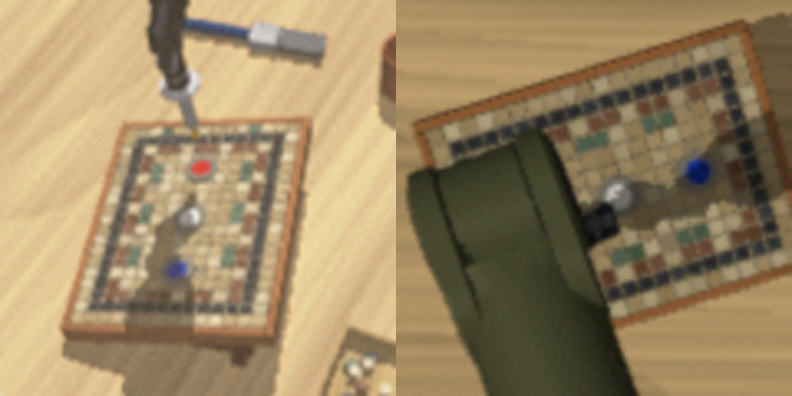

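>>> {"method": "jog_arm", "body": {"rows": [[1,[0.086,0.01,-0.012],[0,0.0003,0.0004]],[1,[0.086,0.01,-0.012],[0,0.0003,0.0004]],[1,[0.086,0.01,-0.012],[0,0.0003,0.0004]],[1,[0,0,0],[0,0,0]],[1,[0,0,0],[0,0,0]]]}}

```text
time: 8.2
position: [441.7, 135.4, 212.5]
orientation: [1.959, 1.57, 2.275]
ft_force: [-0.3, -0.7, -2.0]
finger_gap: 0.317
```

```bash
python3 - <<'E'
from h import *
report(10)
p,R,s=pose()
for k in("scene","wrist"): cv2.imwrite(f"pics/{k}5.png",ctrl.get_image(k)[:,:,::-1])
c=ctrl.calibration("scene")
for X in (p+R@tipT, p+R@(tipT+80*axT),red): print(cv2.projectPoints(X[None],cv2.Rodrigues(np.array(c["R"]))[0],np.array(c["t"]),np.array(c["intrinsics"]),np.array(c["distortion"]))[0].ravel())
s=cv2.imread("pics/scene5.png")
cv2.imwrite("pics/l5.png",cv2.resize(s[140:200,290:370],None,fx=8,fy=8,interpolation=2))
E
```

```text
8.2 [441.7 135.4 212.5] [-0.643 -0.08   0.276  1.931  0.022  1.288  1.512] gap 0.317 F [-0.28 -0.7  -1.96]
tip height over red 34.6 lateral [-0.6  0.5 -0.1] axis err 0.002
shift/100: [ 0.2371 -0.0058  0.0664]  turn/pi: [ 0.00019 -0.00034 -0.00026]  |d| 24.6 deg 0.1
[328.79408528 174.53166764]
[324.04349813 159.89920839]
[330.8062291  180.63817314]
```

View pics/l5.png

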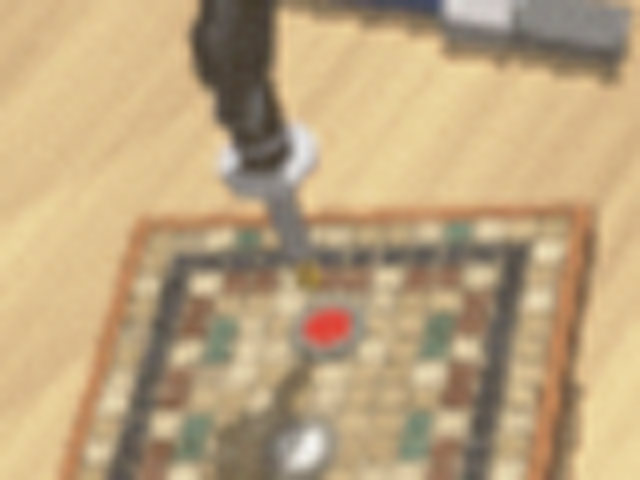

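View pics/wrist5.png

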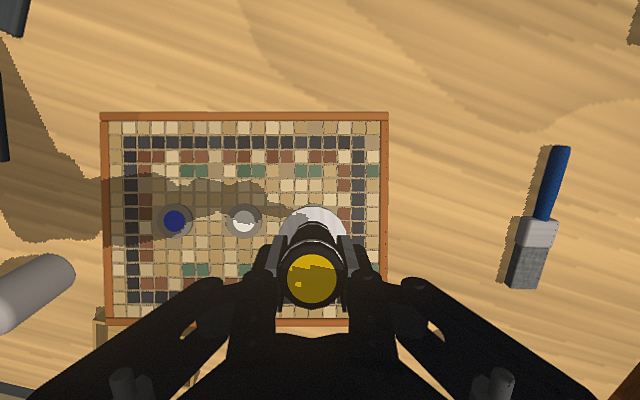

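>>> {"method": "jog_arm", "body": {"rows": [[1,[0.059,-0.0015,0.0165],[0,0,0]],[1,[0.059,-0.0015,0.0165],[0,0,0]],[1,[0.059,-0.0015,0.0165],[0,0,0]],[1,[0.059,-0.0015,0.0165],[0,0,0]],[1,[0,0,0],[0,0,0]],[1,[0,0,0],[0,0,0]],[1,[0,0,0],[0,0,0]]]}}

```text
time: 8.88
position: [448.8, 137.3, 190.0]
orientation: [0.6, 1.569, 0.916]
ft_force: [-0.1, 0.5, -2.4]
finger_gap: 0.318
```

```bash
python3 - <<'E'
from h import *
report(0)
p,R,s=pose()
cv2.imwrite(f"pics/scene6.png",ctrl.get_image("scene")[:,:,::-1])
s=cv2.imread("pics/scene6.png")
cv2.imwrite("pics/l6.png",cv2.resize(s[150:200,300:360],None,fx=10,fy=10,interpolation=2))
E
```

```text
8.88 [448.8 137.3 190. ] [-0.641 -0.048  0.281  1.948  0.013  1.238  1.522] gap 0.318 F [-0.08  0.47 -2.43]
tip height over red 10.9 lateral [0.9 0.7 0.3] axis err 0.002
shift/100: [ 0.1082 -0.002   0.0183]  turn/pi: [ 0.00029  0.00027 -0.00034]  |d| 11.0 deg 0.1
```

View pics/l6.png

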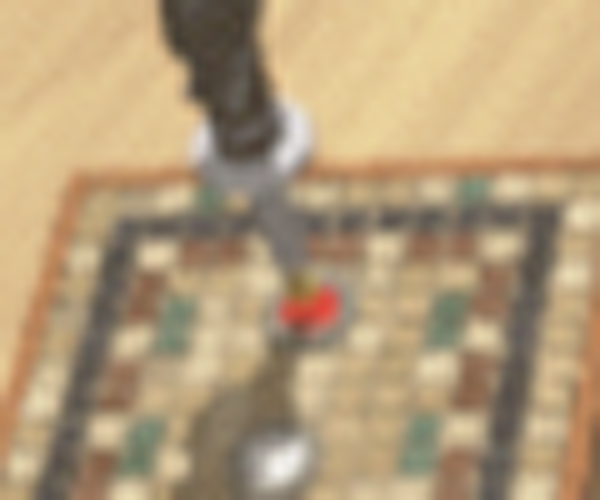

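>>> {"method": "jog_arm", "body": {"rows": [[1,[0.027,-0.0005,0.005],[0,0,0]],[1,[0.027,-0.0005,0.005],[0,0,0]],[1,[0.027,-0.0005,0.005],[0,0,0]],[1,[0,0,0],[0,0,0]],[1,[0,0,0],[0,0,0]],[1,[0,0,0],[0,0,0]]]}}

```text
time: 9.43
position: [450.3, 137.6, 181.9]
orientation: [0.576, 1.569, 0.892]
ft_force: [-0.2, 0.8, -1.5]
finger_gap: 0.32
```

```bash
python3 - <<'E'
from h import *
report(-3)
E
```

```text
9.43 [450.3 137.6 181.9] [-0.64  -0.039  0.283  1.956  0.01   1.221  1.526] gap 0.32 F [-0.17  0.77 -1.46]
tip height over red 2.8 lateral [0.4 0.3 0.1] axis err 0.002
shift/100: [ 0.0566 -0.0003  0.0109]  turn/pi: [ 0.00028  0.00033 -0.00037]  |d| 5.8 deg 0.1
```

>>> {"method": "jog_arm", "body": {"rows": [[1,[0.015,0,0.003],[0,0,0]],[1,[0.015,0,0.003],[0,0,0]],[1,[0,0,0],[0,0,0]],[1,[0,0,0],[0,0,0]],[1,[0,0,0],[0,0,0]]]}}

```text
time: 9.85
position: [450.9, 137.9, 179.0]
orientation: [0.557, 1.569, 0.873]
ft_force: [-0.1, -0.1, -2.1]
finger_gap: 0.32
```

>>> {"method": "jog_arm", "body": {"rows": [[1,[0.015,0,0.004],[0,0,0]],[1,[0.015,0,0.004],[0,0,0]],[1,[0,0,0],[0,0,0]],[1,[0,0,0],[0,0,0]],[1,[0,0,0],[0,0,0]]]}}

```text
time: 10.27
position: [451.7, 138.1, 176.0]
orientation: [0.556, 1.568, 0.872]
ft_force: [-1.1, 0.3, -0.7]
finger_gap: 0.318
```

```bash
python3 - <<'E'
from h import *
report(-7)
E
```

```text
10.27 [451.7 138.1 176. ] [-0.64  -0.03   0.284  1.961  0.008  1.208  1.528] gap 0.318 F [-1.09  0.28 -0.73]
tip height over red -3.3 lateral [0.3 0.4 0.1] axis err 0.002
shift/100: [ 0.0366 -0.001   0.0065]  turn/pi: [ 0.0003   0.00039 -0.00039]  |d| 3.7 deg 0.1
```

>>> {"method": "jog_arm", "body": {"rows": [[1,[0.012,0,0.003],[0,0,0]],[1,[0.012,0,0.003],[0,0,0]],[1,[0.01,0,0.002],[0,0,0]],[1,[0,0,0],[0,0,0]],[1,[0,0,0],[0,0,0]],[1,[0,0,0],[0,0,0]],[1,[0,0,0],[0,0,0]]]}}

```text
time: 10.85
position: [452.4, 138.4, 172.6]
orientation: [0.553, 1.568, 0.869]
ft_force: [-1.4, 0.1, 1.6]
finger_gap: 0.314
```

```bash
python3 - <<'E'
from h import *
report(-7)
f=[]
for k in range(8):
    im=ctrl.get_image("scene");f.append(ctrl.sense()["ft_force"])
print(np.mean(f,0).round(2),np.std(f,0).round(2))
cv2.imwrite(f"pics/scene7.png",im[:,:,::-1])
cv2.imwrite("pics/wrist7.png",ctrl.get_image("wrist")[:,:,::-1])
s=cv2.imread("pics/scene7.png")
cv2.imwrite("pics/l7.png",cv2.resize(s[150:200,300:360],None,fx=10,fy=10,interpolation=2))
report(-7)
E
```

```text
10.85 [452.4 138.4 172.6] [-0.639 -0.026  0.284  1.963  0.007  1.201  1.529] gap 0.314 F [-1.38  0.1   1.63]
tip height over red -6.8 lateral [0.2 0.3 0.1] axis err 0.002
shift/100: [ 0.0024 -0.0008 -0.0013]  turn/pi: [ 0.00029  0.00039 -0.00039]  |d| 0.3 deg 0.1
[-0.3   0.31  1.33] [0.62 0.37 0.68]
11.3 [452.4 138.4 172.5] [-0.639 -0.026  0.284  1.963  0.007  1.201  1.529] gap 0.319 F [-0.54  0.41  1.38]
tip height over red -6.9 lateral [0.2 0.3 0.1] axis err 0.002
shift/100: [ 0.0016 -0.0008 -0.0012]  turn/pi: [ 0.0003   0.00037 -0.00037]  |d| 0.2 deg 0.1
```

View pics/l7.png

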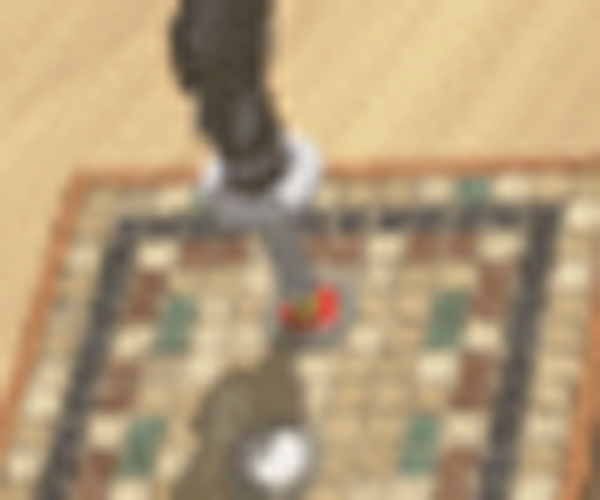

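View pics/wrist7.png

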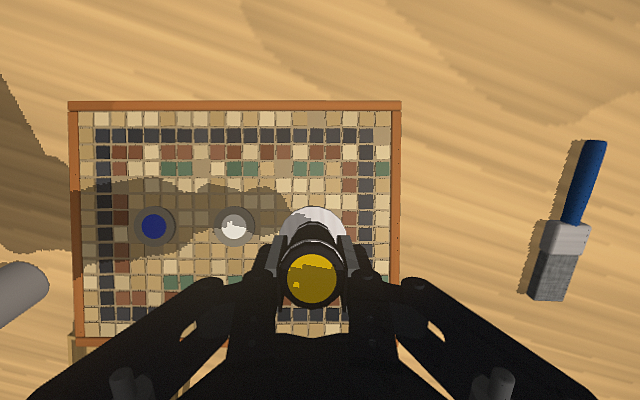

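```bash
python3 - <<'E'
from h import *
s=ctrl.sense();print(s["time"],np.abs(s["joint_vel"]).max(),s["ft_force"])
print(ctrl.finish_job())
E
```

```text
11.3 0.001286811619496329 [-0.53958624  0.4103851   1.38198208]
the job is handed in; nothing more can be done
None
```

I lifted the black-handled probe off the farthest hanger, pressed its tip on the red dot, and handed the job in at 11.3 s while still holding it there. No verdict was reported.

**How it was gripped:** the tool was tilted 15° to the probe's axis. That kept the gripper nearly vertical while the probe stood square to the slope.

**Last checks, all from the measured arm pose and my camera measurements:**
- **Position:** the tip was about 0.4 mm sideways from the red dot's measured centre. The camera calibration is good to about 2 mm, and the scene picture shows the yellow foot on the dot.
- **Squareness:** the axis was about 0.002 rad off the slope's normal. This assumes the probe did not slip in the grip; the pictures before contact agreed with that.
- **Push:** the spring was about 6.9 mm in by geometry. The vertical force rose about 3.3 N from its free-hanging value, which fits half-way in, though that reading has about 0.7 N of noise.
- **Grip and stillness:** the finger opening was 0.32, about 27 mm on the 28 mm handle, and joint speeds were about 0.001 rad/s.

No check failed or disagreed. I did not measure the bystanders again at the end. The arm's path passed above them, and in the final wrist picture the brush lay undisturbed.

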